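# Put the timber chopping board away in the slot that fits it

## Task

The timber chopping board in the draining stand is dry: lift it out and put it away in the board rack, in the one slot whose width matches its thickness (not the thin slot, not the slack wide one), standing on its long edge, fully down and about midway along the slot. Keep hold of it until it is down rather than dropping it, then let go. Leave the green plastic board in the draining stand undisturbed.

Things in the scene. Friction and masses are not known exactly. Their poses are not given: they have to be found in the camera images.
- timber_board: Brown timber board with two dark strips, 180 mm long (x), 26 mm thick (y), 150 mm tall (z), about 0.5 kg, standing on a long edge in one of two 34 mm bays of a black draining stand (floor 8 mm above the table, wire hoops to 58 mm). Origin: centre of its underside. Its top 90 mm stand free, to be pinched across the thickness from above.
- plastic_board: Green plastic chopping board, 150 mm long (x), 14 mm thick (y), 100 mm tall (z), standing in the other bay, 110 mm beside the timber board and parallel to it. Origin: centre of the underside edge. To be left where it is.
- medium_slot (a point): Middle of the floor (14 mm above the table) of the 36 mm wide slot, the one for the timber board; x along the slot, y across, z up. One of three slots side by side, 92 mm apart, in any order, in a low rack with black base and 150 mm long aluminium walls, straight to 58 mm above the yellow slot floor, then blue lips splayed out 13 mm each side, top at 74 mm.
- wide_slot (a point): Middle of the floor of the 58 mm wide slot of the same rack, built alike, same axes; too slack for the timber board. The rack's third slot is 16 mm wide, too thin for it. The rack may stand left or right of the draining stand.

How it is judged:
On the way, in this order (a step that is already met when the one before it is completed fails the run):
1. the timber board is lifted clear of the draining stand (height (world z) of timber_board above 0.065 m), for 0.1 s.
2. the timber board is lowered, still held, to within 30 mm of the floor of the matching slot (z of timber_board in the frame of medium_slot below 0.03 m and horizontal distance between timber_board and medium_slot below 0.04 m and contact force between the fingers and timber_board above 1 N), for 0.05 s.
At the end, for the whole second after the job is handed in: Timber board released and at rest in the 36 mm slot: underside within 12 mm of its floor, middle within 35 mm lengthwise and 15 mm across, within 15 degrees of upright and 11 degrees of the slot's direction; plastic board within 30 mm of its start (z of timber_board in the frame of medium_slot below 0.012 m and x of timber_board in the frame of medium_slot between -0.035 and 0.035 m and y of timber_board in the frame of medium_slot between -0.015 and 0.015 m and angle between timber_board's own z axis and vertical below 0.26 rad and angle between the x axis of timber_board and the x axis of medium_slot, either way round below 0.2 rad and linear speed of timber_board below 0.02 m/s and distance of plastic_board from where it was at the start of the episode below 0.03 m); the robot touches nothing.
It fails at once if the plastic board is displaced by more than 40 mm (distance of plastic_board from where it was at the start of the episode above 0.04 m).
It also fails if it takes over 48 s, if anything falls off the work surface, if the arm or the gripper's body presses on something with over 40 N, if the wrist force passes 120 N, or if a joint passes its speed limit or range.

## Robot

A 6-joint arm with a two-finger parallel gripper is mounted at the origin on the work surface. World frame = base frame: x ahead of the robot, y to its left, z up, the work surface at z = 0. Lengths are in m, angles in rad, forces in N, time in s.
With the tool pointing down it reaches from about 0.3 to 0.85 m from the base axis. Payload 5.4 kg.
Tool frame: the origin (TCP) lies midway between the tips of the shut fingers; the grasp point (between the pads) lies 19 mm behind it (r.grip_point_offset is the distance from the TCP to the grasp point, in m); z points along the fingers, x is the direction in which the jaws open and shut, and the axes are right-handed (so a half turn about z gives the same grasp; the last joint's range is limited). The gripper opens to 85 mm and grips with 20 to 120 N. Pads are 22 mm wide; open, the fingers measure 114 mm over their backs; the gripper's body (76 mm by 85 mm) begins 54 mm behind the grasp point. The pads swing forward as they close: fully open they stand 13 mm farther back than shut.
Start: joints at [-1.526, 0.158, 1.597, -0, 1.386, -0.21], TCP at [0.145, -0.556, 0.194] pointing down, gripper open.
Joint ranges: [-2.91, 2.91], [-0.94, 2.29], [0.18, 2.7], [-1.29, 4.43], [0.17, 2.64], [-3, 3]. Speed limits (rad/s): [2.57, 2.57, 3.14, 3.14, 3.14, 3.14].

## Interface

Orientations are given as a 3x3 rotation matrix whose columns are the frame's x, y, z axes.
In Python, from station import r gives the robot as it stands.
- The arm moves only by the tool move_arm, never from a script. Its argument "increments" is a list of rows, each a list of 3 entries, a list of its own where there are three numbers: the shift along the tool's x, y, z as a fraction of full scale, then the turn, a rotation vector about the tool's x, y, z as a fraction of full scale, then the closure, from -1 (fully open) to 1 (shut). A call has 1 to 8 rows; each row shifts and turns the commanded pose from where the row before left it, along the tool's axes as they then stand; what a row does not reach is not made up. Full scale, the value 1, is 0.3 m for a shift and 0.5 rad for a turn. A row lasts 1/10 s, in which the tool goes at most 50 mm and 8.59 degrees, less where a joint would pass 70% of its speed; a pose out of reach is approached as far as the arm can. A call with a number of a shift or a turn outside -1 to 1 is refused whole. A call with a gripper value outside its range is refused whole. The fingers move at their own pace and stop on an object; "force" is the grip in N (left out, the last holds). Time passes only in rows, so rows that do not move let the fingers close. It gives the time, the measured TCP pose, the force and the opening at its end, in the units of the state.
- r.observe(): the state, without advancing time (a new reading comes with each control period).
- r.capture(name): name is "side" or "top" or "wrist"; returns the picture (420x560x3 uint8, red, green, blue); there is no depth.
- r.calibration(name): a dict with "mtx" (3x3 intrinsics, pixels), "k1" (the pictures are not rectified: a ray, as slopes to the right and down, at radius r is drawn at 1 + k1 r^2 times it, then the intrinsics apply), "origin" and "orientation" of the camera in the world; the wrist camera has in their place "T_tool_cam" (4x4, takes a point from camera to tool coordinates, whose origin is the TCP and whose axes are the tool frame's). Camera axes: x right, y down, z forward; pixel columns grow to the right and rows downward; lengths in m; the calibration is good to about 2 mm. A picture is of the moment at which its call begins: read the wrist's pose just before it. calibration takes no time and is no camera call.
- r.job_done(): hands the job in, once; it reports no verdict.
The state is a dict: "clock": time; "joint_pos": joint angles; "qd": joint speeds; "effort": joint torques, N m; "position": TCP position; "orientation": TCP orientation; "force": force on the tool from outside, world axes, zero at the start; "torque": the same for the moment, N m; "gripper_width": finger opening in m.
Only numpy, scipy, OpenCV 4.12 (cv2) and the standard library are available. Lean on these libraries where they do the work, as an engineer would, in place of code of your own. Each camera call takes 0.05 s, during which the arm holds its last target. There are 200 camera calls.

## Working session

There is one attempt and no reset: what is moved stays moved. The work goes in short steps, Python scripts to look and compute and a tool call to move; the robot and the scene stay as the last step left them, time stands still between calls to the robot, and variables do not carry over. Pictures are saved under pics/ and viewed, about 8 in all and at most 12, crops included, and the job is handed in when it is done.

Besides the shell and the picture viewer there is one more tool, called after "Call:" as name([rows], argument=value, ...), one row to a line, values as JSON. move_arm: Moves the arm, as the interface text tells. Shift numbers are shares of 0.3 m and turn numbers shares of 0.5 rad, none past 1 either way. Its arguments: {"type":"object","properties":{"increments":{"type":"array"},"force":{"type":"number"}},"required":["increments"]}

```bash
ls; mkdir -p pics; python3 - <<'E'
from station import r
import cv2,numpy as np
s=r.observe();print({k:np.round(s[k],3).tolist() for k in s})
for n in("side","top"):
    c=r.calibration(n);print(n,c)
    cv2.imwrite(f"pics/{n}0.png",r.capture(n)[:,:,::-1])
print(r.calibration("wrist"))
E
```

```text
pics
{'clock': 0.0, 'joint_pos': [-1.526, 0.159, 1.598, -0.0, 1.386, -0.21], 'qd': [-0.001, -0.001, 0.0, -0.003, -0.001, -0.0], 'effort': [0.001, -39.601, -33.143, -0.0, 0.008, -0.0], 'position': [0.145, -0.556, 0.193], 'orientation': [[0.252, -0.968, -0.0], [-0.968, -0.252, 0.002], [-0.002, -0.0, -1.0]], 'force': [-0.588, 0.876, -0.447], 'torque': [-0.014, -0.037, 0.012], 'gripper_width': 0.085}
side {'mtx': array([[405.95528866,   0.        , 280.84122352],
       [  0.        , 405.95528866, 212.94888436],
       [  0.        ,   0.        ,   1.        ]]), 'k1': 0.03269002825751247, 'origin': array([ 0.28023484, -0.55117579,  0.60724282]), 'orientation': array([[ 0.89651723, -0.30593625,  0.32040578],
       [-0.44274829, -0.59395671,  0.67170632],
       [-0.01519215, -0.7440554 , -0.66794518]])}
top {'mtx': array([[391.20467436,   0.        , 284.15919697],
       [  0.        , 391.20467436, 208.59622388],
       [  0.        ,   0.        ,   1.        ]]), 'k1': -0.023554857970776617, 'origin': array([ 0.43065787, -0.02046102,  0.88615772]), 'orientation': array([[ 0.00902166, -0.99074792,  0.1354148 ],
       [-0.99920778, -0.0036826 ,  0.03962632],
       [-0.03876101, -0.13566502, -0.98999626]])}
{'mtx': array([[316.16046942,   0.        , 283.61823572],
       [  0.        , 316.16046942, 212.17033581],
       [  0.        ,   0.        ,   1.        ]]), 'k1': -0.039869768076302346, 'T_tool_cam': array([[ 9.99999654e-01, -6.52826590e-05,  8.29128377e-04,
         4.12824073e-04],
       [-1.50302112e-04,  9.66315196e-01,  2.57361455e-01,
        -6.49606691e-02],
       [-8.18000591e-04, -2.57361491e-01,  9.66314852e-01,
        -1.80799618e-01],
       [ 0.00000000e+00,  0.00000000e+00,  0.00000000e+00,
         1.00000000e+00]])}
```

View pics/top0.png

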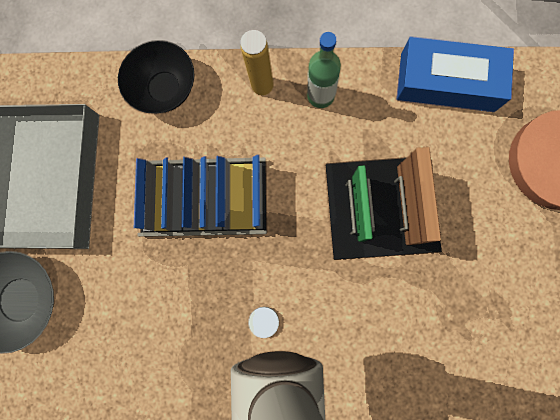

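View pics/side0.png

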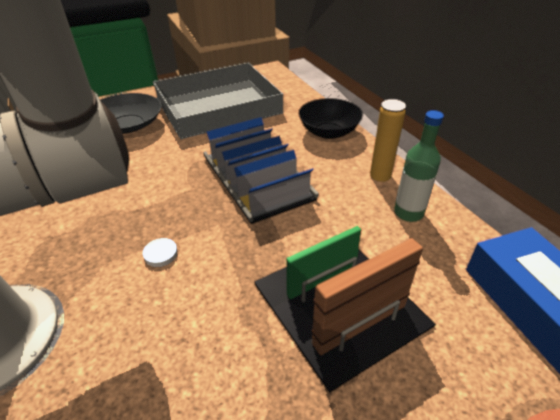

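The top view shows the rack at about (200,197), left of the stand at about (385,205). Its lips are near columns 140, 165, 187, 203, 220 and 256. The timber board is at about (420,195) and the green one at about (362,203). Next I'll zoom in and measure.

```bash
cat > h.py <<'E'
from station import r
import cv2,numpy as np
def cam(n,s=None):
    c=r.calibration(n)
    if n=="wrist":
        T=np.eye(4);T[:3,:3]=s["orientation"];T[:3,3]=s["position"];T=T@c["T_tool_cam"]
        return c["mtx"],c["k1"],T[:3,3],T[:3,:3]
    return c["mtx"],c["k1"],np.array(c["origin"]),np.array(c["orientation"])
def pt(C,uv,z):
    M,k,o,R=C
    n=cv2.undistortPoints(np.array(uv,float).reshape(-1,1,2),M,np.array([k,0,0,0,0.]))[:,0]
    d=np.c_[n,np.ones(len(n))]@R.T
    return o+d*((z-o[2])/d[:,2])[:,None]
def px(C,p):
    M,k,o,R=C
    return cv2.projectPoints((np.array(p,float).reshape(-1,3)-o)@R,np.zeros(3),np.zeros(3),M,np.array([k,0,0,0,0.]))[0][:,0]
E
python3 - <<'E'
from h import *
im=cv2.imread("pics/top0.png")
a=cv2.resize(im[145:250,125:275],None,fx=5,fy=5,interpolation=cv2.INTER_CUBIC)
b=cv2.resize(im[140:265,325:450],None,fx=4,fy=4,interpolation=cv2.INTER_CUBIC)
cv2.imwrite("pics/rack.png",a)
C=cam("top")
h=cv2.cvtColor(im,cv2.COLOR_BGR2HSV)
m=cv2.inRange(h,(105,120,50),(130,255,255));m[:140]=0;m[260:]=0
n,l,st,ce=cv2.connectedComponentsWithStats(m)
for i in range(1,n):
    if st[i,4]>20:print(st[i],pt(C,[ce[i]],.08).round(3))
print("table",pt(C,[[135,240],[268,236],[333,258],[440,250],[328,165]],0).round(3))
cv2.imwrite("pics/stand.png",b)
E
```

```text
[252 155   8  72 469] [[0.577 0.072 0.08 ]]
[181 157  12  71 644] [[0.573 0.219 0.08 ]]
[200 157   6  71 393] [[0.573 0.184 0.08 ]]
[215 156  10  71 612] [[0.577 0.148 0.08 ]]
[134 159  12  70 661] [[0.573 0.32  0.08 ]]
[161 158   7  70 336] [[0.574 0.267 0.08 ]]
table [[ 0.478  0.358  0.   ]
 [ 0.489  0.051  0.   ]
 [ 0.441 -0.095  0.   ]
 [ 0.46  -0.334  0.   ]
 [ 0.654 -0.086  0.   ]]
```

View pics/rack.png

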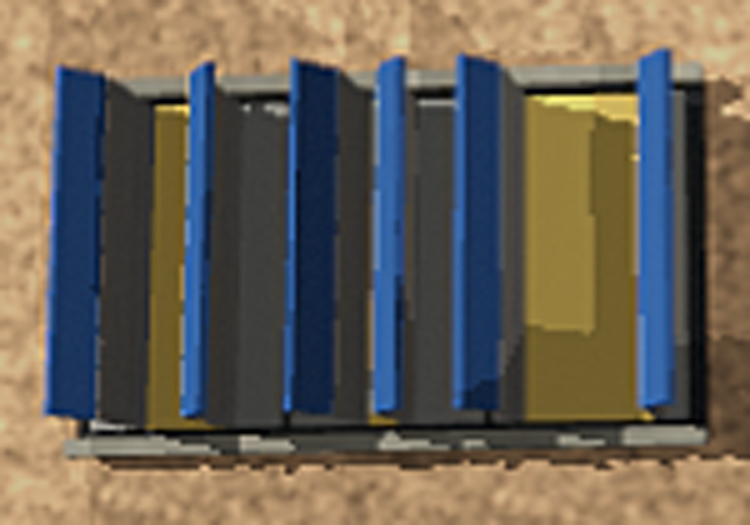

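View pics/stand.png

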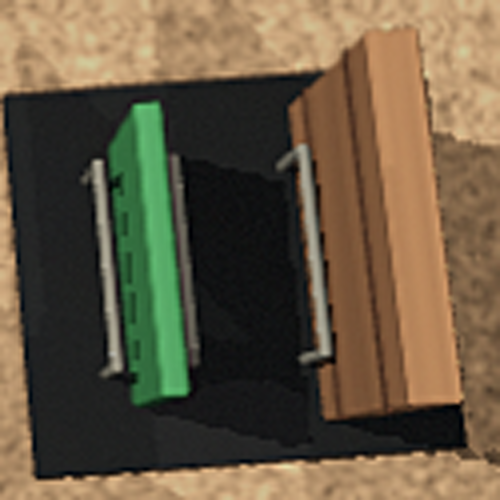

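The crops show the 36 mm slot leftmost. Its lips' left and right edges are at zoomed columns 50–100 and 185–210, the thin slot is in the middle and the wide one on the right. The timber top face has zoomed corners at (365,30), (415,28), (463,402) and (408,408).

```bash
python3 - <<'E'
from h import *
C=cam("top")
R=lambda p:np.array(p)/5+[125,145]
S=lambda p:np.array(p)/4+[325,140]
print("L lip outer .088",pt(C,R([[57,67],[47,412]]),.088).round(4))
print("L lip inner .072",pt(C,R([[105,75],[97,415]]),.072).round(4))
print("R lip inner .072",pt(C,R([[190,68],[182,415]]),.072).round(4))
print("R lip outer .088",pt(C,R([[214,62],[204,412]]),.088).round(4))
print("wide outer",pt(C,R([[460,55],[454,405],[670,50],[668,400]]),.088).round(4))
t=pt(C,S([[365,30],[415,28],[463,402],[408,408]]),.158);print("board",t.round(4),t.mean(0))
d=(t[0]+t[1]-t[2]-t[3])/2;print("len",np.linalg.norm(d),"yaw",np.arctan2(d[1],d[0]))
g=pt(C,S([[135,102],[160,102],[189,395],[135,404]]),.108);print("green",g.round(4),g.mean(0))
s=r.observe();R0=s["orientation"];print("toolx",np.arctan2(R0[1][0],R0[0][0]))
E
```

```text
L lip outer .088 [[0.647  0.3286 0.088 ]
 [0.4991 0.3237 0.088 ]]
L lip inner .072 [[0.6477 0.314  0.072 ]
 [0.4993 0.3088 0.072 ]]
R lip inner .072 [[0.6507 0.2765 0.072 ]
 [0.4996 0.2721 0.072 ]]
R lip outer .088 [[0.6489 0.2604 0.088 ]
 [0.4995 0.2571 0.088 ]]
wide outer [[0.6517 0.1547 0.088 ]
 [0.5031 0.1524 0.088 ]
 [0.6536 0.0656 0.088 ]
 [0.5056 0.0637 0.088 ]]
board [[ 0.6485 -0.2417  0.158 ]
 [ 0.6495 -0.2653  0.158 ]
 [ 0.4721 -0.2799  0.158 ]
 [ 0.4693 -0.2547  0.158 ]] [ 0.55983144 -0.26039039  0.158     ]
len 0.17880302650910251 yaw 0.07722067102187247
green [[ 0.6258 -0.1398  0.108 ]
 [ 0.6258 -0.1524  0.108 ]
 [ 0.4777 -0.1638  0.108 ]
 [ 0.4731 -0.1373  0.108 ]] [ 0.55060519 -0.14834116  0.108     ]
toolx -1.3160227570578549
```

Call:
move_arm([
  [[0, 0, -0.095], [0, 0, 0.178], -1],
  [[0, 0, -0.095], [0, 0, 0.178], -1],
  [[-0.08, -0.132, 0], [0, 0, 0], -1],
  [[-0.08, -0.132, 0], [0, 0, 0], -1],
  [[-0.08, -0.132, 0], [0, 0, 0], -1],
  [[-0.08, -0.132, 0], [0, 0, 0], -1],
  [[-0.08, -0.132, 0], [0, 0, 0], -1],
  [[-0.08, -0.132, 0], [0, 0, 0], -1],
])

```text
clock: 0.9
position: [0.3719, -0.393, 0.2503]
orientation: [[0.077, -0.997, -0.0], [-0.997, -0.077, 0.001], [-0.001, 0.0, -1.0]]
force: [0.4, -0.1, 0.3]
gripper_width: 0.0855
```

Call:
move_arm([
  [[-0.08, -0.132, 0], [0, 0, 0], -1],
  [[-0.08, -0.132, 0], [0, 0, 0], -1],
  [[-0.08, -0.132, 0], [0, 0, 0], -1],
  [[-0.08, -0.132, 0], [0, 0, 0], -1],
  [[-0.08, -0.132, 0], [0, 0, 0], -1],
  [[0, 0, 0], [0, 0, 0], -1],
  [[0, 0, 0], [0, 0, 0], -1],
])

```text
clock: 1.6
position: [0.5591, -0.2589, 0.2498]
orientation: [[0.079, -0.997, -0.002], [-0.997, -0.079, 0.001], [-0.001, 0.001, -1.0]]
force: [0.7, 0.4, -0.2]
gripper_width: 0.0852
```

```bash
python3 - <<'E'
from h import *
s=r.observe();im=np.ascontiguousarray(r.capture("wrist")[:,:,::-1])
C=cam("wrist",s)
c=np.array([.5598,-.2604]);u=np.array([np.cos(.077),np.sin(.077)]);v=np.array([-u[1],u[0]])
k=[list(c+a*.09*u+b*.013*v)+[.158] for a,b in((1,1),(1,-1),(-1,-1),(-1,1))]
q=px(C,k);print(q.round(0).tolist())
for p in q: cv2.circle(im,tuple(int(x) for x in p),3,(255,0,255),1)
cv2.imwrite("pics/w1.png",im)
np.save("s1.npy",s,allow_pickle=True)
E
```

```text
[[269.0, 96.0], [301.0, 96.0], [298.0, 294.0], [271.0, 294.0]]
```

View pics/w1.png

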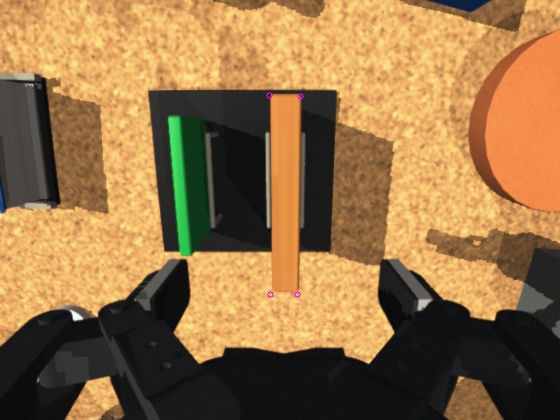

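The wrist view shows the board's top face at columns 271–300, rows 95–292, within 1 px of the predicted corners. It is straight and centred between the fingers, so I'll descend and grip.

Call:
move_arm([
  [[0, 0, 0.12], [0, 0, 0], -1],
  [[0, 0, 0.12], [0, 0, 0], -1],
  [[0, 0, 0.12], [0, 0, 0], -1],
  [[0, 0, 0.12], [0, 0, 0], -1],
  [[0, 0, 0], [0, 0, 0], -1],
  [[0, 0, 0], [0, 0, 0], 1],
  [[0, 0, 0], [0, 0, 0], 1],
  [[0, 0, 0], [0, 0, 0], 1],
], force=70)

```text
clock: 2.45
position: [0.5603, -0.2611, 0.1096]
orientation: [[0.076, -0.997, 0.004], [-0.997, -0.076, -0.003], [0.003, -0.004, -1.0]]
force: [-0.1, -0.2, -0.9]
gripper_width: 0.0438
```

Call:
move_arm([
  [[0, 0, 0], [0, 0, 0], 1],
  [[0, 0, 0], [0, 0, 0], 1],
  [[0, 0, 0], [0, 0, 0], 1],
  [[0, 0, 0], [0, 0, 0], 1],
])

```text
clock: 2.85
position: [0.5601, -0.2607, 0.1088]
orientation: [[0.077, -0.997, 0.003], [-0.997, -0.077, -0.002], [0.002, -0.003, -1.0]]
force: [0.2, 0.5, 7.1]
gripper_width: 0.024
```

Call:
move_arm([
  [[0, 0, -0.05], [0, 0, 0], 1],
  [[0, 0, -0.09], [0, 0, 0], 1],
  [[0, 0, -0.11], [0, 0, 0], 1],
  [[0, 0, -0.12], [0, 0, 0], 1],
  [[0, 0, -0.11], [0, 0, 0], 1],
  [[0, 0, 0], [0, 0, 0], 1],
  [[0, 0, 0], [0, 0, 0], 1],
])

```text
clock: 3.55
position: [0.5587, -0.2596, 0.2504]
orientation: [[0.077, -0.997, -0.0], [-0.997, -0.077, 0.0], [-0.0, 0.0, -1.0]]
force: [0.0, -0.3, -5.1]
gripper_width: 0.0239
```

```bash
python3 - <<'E'
from h import *
s=r.observe();print(s["position"],s["force"],s["gripper_width"])
a=r.capture("side")[:,:,::-1];b=r.capture("wrist")[:,:,::-1]
cv2.imwrite("pics/lift.png",np.hstack([cv2.resize(a,(400,300)),cv2.resize(b,(400,300))]))
R=np.array(s["orientation"]);x=R[:,0];y=R[:,1]
d=np.array([.5745,.293,0])-[*s["position"][:2],0]
print("tool shift units",d@x/.3,d@y/.3,"yaw",np.arctan2(x[1],x[0]))
E
```

```text
[ 0.55874739 -0.25955022  0.25035576] [ 0.02803367 -0.31924461 -5.05090609] 0.02387188378375762
tool shift units -1.8323526915630026 -0.1938898417157463 yaw -1.4938752185521778
```

View pics/lift.png

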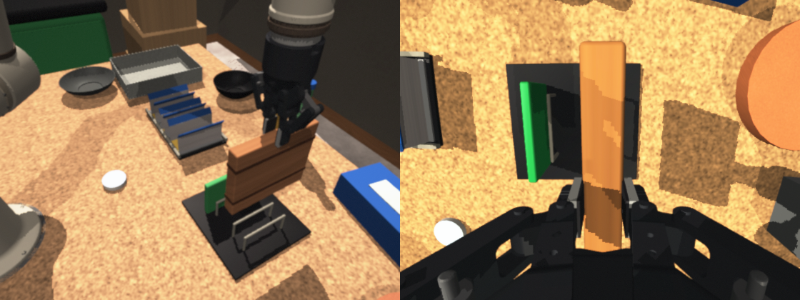

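The side and wrist views show the board held level and upright, well clear of the stand, with the green board untouched. I'll move it above the 36 mm slot.

Call:
move_arm([
  [[-0.05, 0, 0], [0, 0, 0.1], 1],
  [[-0.1, -0.01, 0], [0, 0, 0], 1],
  [[-0.13, -0.01, 0], [0, 0, 0], 1],
  [[-0.13, -0.01, 0], [0, 0, 0], 1],
  [[-0.13, -0.01, 0], [0, 0, 0], 1],
  [[-0.13, -0.01, 0], [0, 0, 0], 1],
  [[-0.13, -0.01, 0], [0, 0, 0], 1],
  [[-0.13, -0.01, 0], [0, 0, 0], 1],
])

```text
clock: 4.45
position: [0.5702, 0.0215, 0.2479]
orientation: [[0.027, -1.0, -0.005], [-1.0, -0.027, 0.001], [-0.001, 0.005, -1.0]]
force: [1.2, -0.0, -2.7]
gripper_width: 0.0241
```

Call:
move_arm([
  [[-0.13, -0.01, 0], [0, 0, 0], 1],
  [[-0.13, -0.01, 0], [0, 0, 0], 1],
  [[-0.13, -0.01, 0], [0, 0, 0], 1],
  [[-0.13, 0, 0], [0, 0, 0], 1],
  [[-0.13, 0, 0], [0, 0, 0], 1],
  [[-0.1, 0, 0], [0, 0, 0], 1],
  [[-0.06, 0, 0], [0, 0, 0], 1],
  [[0, 0, 0], [0, 0, 0], 1],
])

```text
clock: 5.25
position: [0.5728, 0.2646, 0.2484]
orientation: [[0.03, -1.0, -0.004], [-1.0, -0.03, -0.0], [0.0, 0.004, -1.0]]
force: [-0.1, -0.7, -4.2]
gripper_width: 0.0239
```

Call:
move_arm([
  [[0, 0, 0], [0, 0, 0], 1],
  [[0, 0, 0], [0, 0, 0], 1],
])

```text
clock: 5.45
position: [0.5743, 0.2614, 0.25]
orientation: [[0.025, -1.0, -0.001], [-1.0, -0.025, -0.001], [0.001, 0.001, -1.0]]
force: [-0.6, -0.6, -3.8]
gripper_width: 0.0242
```

Call:
move_arm([
  [[-0.06, 0, 0], [0, 0, 0], 1],
  [[-0.045, 0, 0], [0, 0, 0], 1],
  [[0, 0, 0], [0, 0, 0], 1],
  [[0, 0, 0], [0, 0, 0], 1],
  [[0, 0, 0], [0, 0, 0], 1],
])

```text
clock: 5.95
position: [0.5734, 0.294, 0.2507]
orientation: [[0.027, -1.0, -0.0], [-1.0, -0.027, -0.0], [0.0, 0.0, -1.0]]
force: [-0.3, 0.1, -2.8]
gripper_width: 0.0238
```

```bash
python3 - <<'E'
from h import *
s=r.observe();print(s["position"],s["orientation"])
im=np.ascontiguousarray(r.capture("wrist")[:,:,::-1]);C=cam("wrist",s)
t=np.ascontiguousarray(r.capture("top")[:,:,::-1]);cv2.imwrite("pics/top1.png",t);cv2.imwrite("pics/w2raw.png",im)
cv2.imwrite("pics/w2.png",np.hstack([cv2.resize(im,(420,315)),cv2.resize(t[100:265,100:320],(380,285)).__class__(0)]) if 0 else cv2.resize(im,(800,600)))
E
```

```text
[0.57342506 0.2939563  0.25065628] [[ 2.66560079e-02 -9.99644664e-01 -5.19305831e-05]
 [-9.99644563e-01 -2.66559816e-02 -4.54365286e-04]
 [ 4.52819573e-04  6.40236897e-05 -9.99999895e-01]]
```

View pics/w2.png

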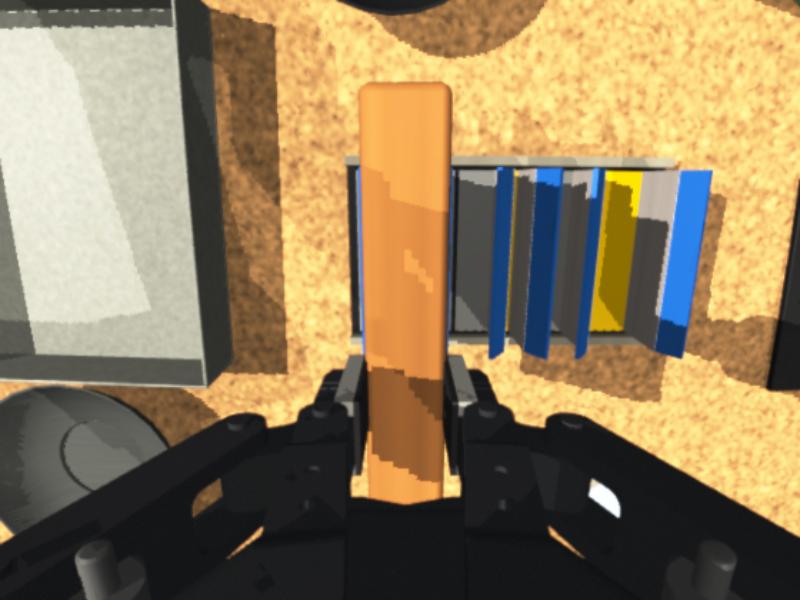

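The board is above the slot, with the slot's two blue outer lip edges just showing either side of it (columns ~357 and ~451). I'll measure those edges.

```bash
python3 - <<'E'
from h import *
s=r.observe();C=cam("wrist",s);im=cv2.imread("pics/w2raw.png")
h=cv2.cvtColor(im,cv2.COLOR_BGR2HSV);m=cv2.inRange(h,(100,80,40),(135,255,255))>0
L=[];Rr=[]
for v in range(122,245,6):
    c=np.flatnonzero(m[v,235:330])+235
    l=c[c<285];q=c[c>300]
    if len(l):L.append((l.min()-.5,v))
    if len(q):Rr.append((q.max()+.5,v))
for n,P in(("L",L),("R",Rr)):
    if len(P)>2:
        w=pt(C,P,.088);f=np.polyfit(w[:,0],w[:,1],1);print(n,len(P),"slope",f[0].round(4),"y@.5745",np.polyval(f,.5745).round(4),w[[0,-1]].round(4).tolist())
# wide-slot right lip for direction: ends
w=pt(C,np.array([[711,171],[683,357]])*.7,.088);print(w.round(4))
w=pt(C,np.array([[497,168],[489,358],[513,168]])*.7,.088);print(w.round(4))
# held board bottom not visible: top face edges
w=pt(C,np.array([[360,95],[451,95]])*.7,s["position"][2]+.158-.109);print(w.round(4))
E
```

```text
L 21 slope 0.0265 y@.5745 0.3285 [[0.644, 0.3309, 0.088], [0.5106, 0.3263, 0.088]]
R 20 slope 0.0237 y@.5745 0.2587 [[0.6458, 0.2606, 0.088], [0.5197, 0.2574, 0.088]]
[[0.6551 0.067  0.088 ]
 [0.507  0.0615 0.088 ]]
[[0.6513 0.228  0.088 ]
 [0.5026 0.223  0.088 ]
 [0.6517 0.2162 0.088 ]]
[[0.6615 0.308  0.2997]
 [0.6621 0.2833 0.2997]]
```

The slot centre comes out at y≈0.2936 with slope 0.026, which matches the hand pose to within 1 mm. Lowering.

Call:
move_arm([
  [[0, 0, 0.08], [0, 0, 0], 1],
  [[0, 0, 0.08], [0, 0, 0], 1],
  [[0, 0, 0.07], [0, 0, 0], 1],
  [[0, 0, 0.05], [0, 0, 0], 1],
  [[0, 0, 0.05], [0, 0, 0], 1],
  [[0, 0, 0.04], [0, 0, 0], 1],
  [[0, 0, 0], [0, 0, 0], 1],
  [[0, 0, 0], [0, 0, 0], 1],
])

```text
clock: 6.85
position: [0.5737, 0.2944, 0.1402]
orientation: [[0.027, -1.0, 0.001], [-1.0, -0.027, 0.0], [-0.0, -0.001, -1.0]]
force: [0.3, -0.2, -4.5]
gripper_width: 0.0239
```

Call:
move_arm([
  [[0, 0, 0.03], [0, 0, 0], 1],
  [[0, 0, 0.025], [0, 0, 0], 1],
  [[0, 0, 0.015], [0, 0, 0], 1],
  [[0, 0, 0.01], [0, 0, 0], 1],
  [[0, 0, 0], [0, 0, 0], 1],
  [[0, 0, 0], [0, 0, 0], 1],
])

```text
clock: 7.45
position: [0.5737, 0.2943, 0.1159]
orientation: [[0.027, -1.0, 0.001], [-1.0, -0.027, 0.0], [-0.0, -0.001, -1.0]]
force: [-0.2, -0.1, -4.3]
gripper_width: 0.0241
```

Call:
move_arm([
  [[0, 0, 0.005], [0, 0, 0], 1],
  [[0, 0, 0.003], [0, 0, 0], 1],
  [[0, 0, 0], [0, 0, 0], 1],
  [[0, 0, 0], [0, 0, 0], 1],
])

```text
clock: 7.85
position: [0.5738, 0.2946, 0.1149]
orientation: [[0.027, -1.0, 0.001], [-1.0, -0.027, 0.0], [-0.0, -0.001, -1.0]]
force: [-4.2, -1.8, 5.7]
gripper_width: 0.024
```

The upward force shows contact with the floor at the expected height. I'll release and back up.

Call:
move_arm([
  [[0, 0, 0], [0, 0, 0], 0.2],
  [[0, 0, 0], [0, 0, 0], 0.2],
  [[0, 0, 0], [0, 0, 0], -0.2],
  [[0, 0, 0], [0, 0, 0], -0.2],
  [[0, 0, 0], [0, 0, 0], -0.6],
  [[0, 0, 0], [0, 0, 0], -0.6],
  [[0, 0, 0], [0, 0, 0], -0.6],
])

```text
clock: 8.55
position: [0.5734, 0.2943, 0.1133]
orientation: [[0.027, -1.0, 0.0], [-1.0, -0.027, 0.0], [-0.0, -0.0, -1.0]]
force: [-0.1, -0.3, 0.2]
gripper_width: 0.0683
```

Call:
move_arm([
  [[0, 0, -0.05], [0, 0, 0], -0.6],
  [[0, 0, -0.1], [0, 0, 0], -0.6],
  [[0, 0, -0.12], [0, 0, 0], -0.6],
  [[0, 0, -0.12], [0, 0, 0], -0.6],
  [[0, 0, -0.12], [0, 0, 0], -0.6],
  [[0, 0, 0], [0, 0, 0], -0.6],
  [[0, 0, 0], [0, 0, 0], -0.6],
  [[0, 0, 0], [0, 0, 0], -0.6],
])

```text
clock: 9.35
position: [0.5728, 0.2941, 0.2654]
orientation: [[0.027, -1.0, -0.002], [-1.0, -0.027, -0.0], [0.0, 0.002, -1.0]]
force: [-0.0, -0.2, 0.6]
gripper_width: 0.0683
```

```bash
python3 - <<'E'
from h import *
s=r.observe();im=np.ascontiguousarray(r.capture("wrist")[:,:,::-1]);C=cam("wrist",s)
c=np.array([.5737,.2943]);u=np.array([1,.0265])/np.hypot(1,.0265);v=np.array([-u[1],u[0]])
q=px(C,[list(c+a*.09*u+b*.013*v)+[.164] for a,b in((1,1),(1,-1),(-1,-1),(-1,1))])
for p in q: cv2.circle(im,tuple(int(x) for x in p),3,(255,0,255),1)
b=r.capture("side")[:,:,::-1]
cv2.imwrite("pics/end.png",np.hstack([cv2.resize(im,(400,300)),cv2.resize(b,(400,300))]));print(s["clock"],s["position"],s["gripper_width"],q.round().tolist())
t=r.capture("top")[:,:,::-1];h0=cv2.cvtColor(cv2.imread("pics/top0.png"),cv2.COLOR_BGR2HSV);h1=cv2.cvtColor(np.ascontiguousarray(t),cv2.COLOR_BGR2HSV)
for h in(h0,h1):
    m=cv2.inRange(h,(50,100,60),(80,255,255));m[:150]=0;m[250:]=0;print(cv2.boundingRect(m))
E
```

```text
9.35 [0.57280781 0.29411334 0.26544017] 0.06831664761099093 [[267.0, 97.0], [298.0, 97.0], [296.0, 289.0], [270.0, 289.0]]
(352, 165, 21, 76)
(352, 165, 21, 77)
```

View pics/end.png

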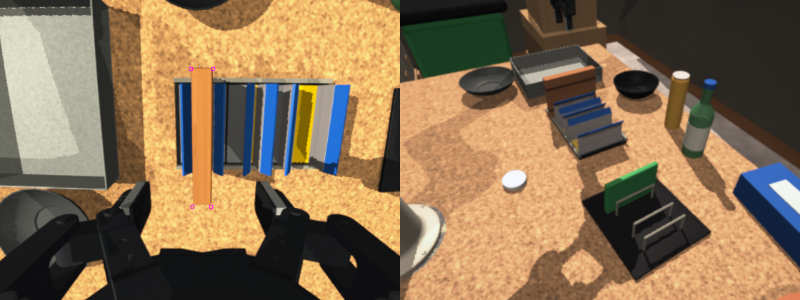

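The board stands in the leftmost (36 mm) slot. Its top corners sit on the predicted marks for fully down (wrist picture, columns 192–213, rows 68–206), the hand is clear, and the green board hasn't moved.

```bash
python3 -c "from station import r;print(r.job_done())"
```

```text
the job is handed in; nothing more can be done
None
```

I moved the timber board from the draining stand into the 36 mm slot, the leftmost of the three. I held it until it touched the slot floor, then opened the gripper, backed off and handed the job in at about 9.5 s of the 48 s allowed. The hand-in reported no verdict.

**Board position:** in the last wrist picture, the board's top corners matched the prediction for fully down and upright. By those measurements it is within about 2 mm of the slot's middle, lengthwise and across, and in line with the slot.

**Floor contact:** when the board touched down, the force on the tool swung about 10 N upward, at the expected height.

**Gripper:** it is open, about 10 cm above the top of the board and touching nothing.

**Green board:** its outline in the top view is the same before and after, to within 1 pixel.

**What disagreed:** the long move to the rack stopped about 31 mm short, and I corrected it before lowering. The gripper also read 24 mm on the 26 mm board. No check failed.

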